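# Screw the washed lid back on the storage jar

## Robot

A 6-joint arm with a two-finger parallel gripper is mounted at the origin on a cart in front of the work surface, level with it; the furniture and walls round the work are solid. World frame = base frame: x ahead of the robot, y to its left, z up, the work surface at z = 0. Lengths are in m, angles in rad, forces in N, time in s.
With the tool pointing down it reaches from about 0.325 to 0.85 m from the base axis. Payload 4.4 kg.
Tool frame: the origin (TCP) lies where the fingers leave the gripper's body, on its centre line; the fingertips stand 97 mm ahead of it and the grasp point (between the pads) lies 78 mm ahead of it; z points along the fingers, y is the line along which they close (so a half turn about z gives the same grasp; the last joint's range is limited). The gripper opens to 94 mm and grips with 3 to 60 N. Pads are 16 mm wide; open, the fingers measure 119 mm over their backs; the gripper's body (75 mm by 177 mm) begins 78 mm behind the grasp point.
Start: joints at [-1.321, 0.207, 1.542, -0, 1.393, -0.15], TCP at [0.224, -0.529, 0.303] pointing down, gripper open.
Joint ranges: [-2.73, 2.73], [-0.86, 2.22], [0.23, 2.46], [-1.11, 4.25], [0.08, 2.63], [-2.82, 2.82]. Speed limits (rad/s): [2.79, 2.79, 3.14, 3.14, 3.14, 3.14].

## Interface

Orientations are given as a unit quaternion [w, x, y, z].
In Python, from bench import r gives the robot as it stands.
- The arm moves only by the tool move_arm, never from a script. Its arguments are lists of equal length, an entry for each row: "delta_pos": the shift along the tool's x, y, z in mm, a list of three; "delta_rot": the turn, a rotation vector about the tool's x, y, z in degrees, a list of three; "fingers": the finger opening in mm, from 0 to 94. In form: {"delta_pos": [[dx, dy, dz], ...], "delta_rot": [[ax, ay, az], ...], "fingers": [fingers, ...]}. A call has exactly 8 rows; each row is the pose to reach, as a shift and turn from the pose commanded when the call began, along the tool's axes at that moment; what a row does not reach only later rows make up. A row lasts 1/10 s, in which the tool goes at most 50 mm and 8.59 degrees, less where a joint would pass 70% of its speed; a pose out of reach is approached as far as the arm can. A call with a gripper value outside its range is refused whole. The fingers move at their own pace and stop on an object; the grip force is fixed at half the most. Time passes only in rows, so rows that repeat a pose let the fingers close, or fill a call up. It gives the time, the measured TCP pose, the force, the opening and the grip force at its end, in the units of the state.
- r.get_obs(): the state, without advancing time (a new reading comes with each control period).
- r.camera(name): name is "side" or "top" or "wrist"; returns a dict with "pixels" (480x640x3 uint8, red, green, blue), "fx", "fy", "cx", "cy" (pixels), "cam_to_world" (4x4, takes a point from camera to world coordinates); the wrist camera has in their place "hand_eye" (4x4, takes a point from camera to tool coordinates, whose origin is the TCP and whose axes are the flange's). Camera axes: x right, y up, looking along -z (the intrinsics and any distortion apply to the point x, -y, -z); pixel columns grow to the right and rows downward; lengths in m; the calibration is good to about 2 mm. The wrist camera is an equidistant fisheye: a pixel r from the principal point sees the ray r / f radians off the axis. A picture is of the moment at which its call begins: read the wrist's pose just before it. There is no depth.
- r.finish_job(): hands the job in; it is judged then, once.
The state is a dict: "clock": time; "joints": joint angles; "joint_velocities": joint speeds; "tau": joint torques, N m; "ee_pos": TCP position; "orientation": TCP orientation; "force": force on the tool from outside, world axes, zero at the start; "wrist_torque": the same for the moment, N m; "width": finger opening in m; "finger_force": force on a finger pad.
Only numpy, scipy, OpenCV 4.12 (cv2) and the standard library are available. Lean on these libraries where they do the work, as an engineer would, in place of code of your own. Each camera call takes 0.05 s, during which the arm holds its last target. There are 200 camera calls.

## Task

Take the washed screw lid off the sloping drying stand and screw it onto the open storage jar in the jar holder: set it down level, turn it back (anticlockwise) until it drops into its thread start, then tighten it clockwise until it is fully home on the rim, and let go. Leave the other things on the worktop where they stand.

Things in the scene. Friction and masses are not known exactly. Their poses are not given: they have to be found in the camera images.
- lid_grip (a point): Grip point of the loose grey lid, on its axis in the grip bar across its top (bar 60 mm long, 18 thick, 30 high above the cap). 8.5 mm below the bar's top, 21.5 above the cap's top face, 46 above the skirt's lower edge. x along the bar, y across its 18 mm (close the fingers along y), z the lid's axis, out of its top. It starts leaning 35 degrees from vertical, z toward the stand's front.
- lid: The same lid, 0.14 kg: round cap 94 mm wide, 24.5 high without the bar. Origin: centre of the open lower edge of its skirt; axes as lid_grip. It starts skirt-down on the stand, bar pointing up the slope. Skirt 19.5 mm deep and 85 wide inside; at its lower edge four inward lugs a quarter turn apart, 7 wide, 4 thick, reaching to 37 mm from the axis.
- jar_mouth (a point): Centre of the rim of the open white ceramic jar, 122 mm above the holder's underside, z up. The jar is upright and immovable. Rim 65 mm wide, neck 70, 81 over its thread ridges, body 100. Set down at a wrong angle, a lid rests on the ridges' level tops (lid_grip 40 mm above this point) or on the stops (43.5); sunk into the thread starts 31 to 34 mm; fully home (roof on the rim) 26.5 mm. Side play 2 mm.
- holder: Fixed grey jar holder on the dark hob plate (5 mm high): round foot 136 mm wide, two jaws round the jar, clamp knob on its -x side. Origin: centre of its underside, below jar_mouth; z up. The jar may be turned any way in it: the angle of its thread is not given. Four threads a quarter turn apart, each with a 26 degree opening in the upper ridge and an upright stop on the anticlockwise side of the opening.
- jar_mid (a point): Point on the jar's axis, 60 mm above the holder's underside. How the thread acts: on top of the ridges clockwise turning jams at the stops; anticlockwise (at most 90 degrees) brings the lugs over the openings and against the stops, where the lid can sink. Then clockwise it follows a helix down, 8 mm per 60 degrees (1.8 mm play in height), home after 45 to 68 degrees. It stays where it is let go.
- stand_mid (a point): Point on the middle line of the fixed wooden drying stand, 60 mm above the worktop. Stand 135 mm deep, 124 wide, 97 high at the back. Five slats slope 35 degrees down to its low front (-x side), ending in a raised lip on which the lid's edge rests. x from the low front to the high back, z up.
- salt_mid (a point): Salt shaker, glass with a grey-white top, 44 mm wide, 90 mm high. Bystander, loose; leave it alone. The point is its centre, half-way up.
- spice_a_mid (a point): Glass spice jar with a screw cap, 45 mm wide, 106 mm high. Bystander, loose; leave it alone. The point is its centre, half-way up.
- spice_b_mid (a point): Glass spice jar with a screw cap, 45 mm wide, 106 mm high. Bystander, loose; leave it alone. The point is its centre, half-way up.
- spice_c_mid (a point): Glass spice jar with a screw cap, 45 mm wide, 106 mm high. Bystander, loose; leave it alone. The point is its centre, half-way up.
- timer_mid (a point): Round wind-up kitchen timer, 61 mm wide, 52 mm high. Bystander, loose; leave it alone. The point is its centre, half-way up.

How it is judged:
On the way, in this order (a step that is already met when the one before it is completed fails the run):
1. the lid is lifted clear of the drying stand (distance between lid_grip and stand_mid above 0.12 m), for 0.1 s.
2. the lid sits level on the jar, sunk into its thread starts (horizontal distance between lid_grip and jar_mouth below 0.006 m and z of lid_grip in the frame of jar_mouth below 0.0365 m and angle between lid_grip's own z axis and vertical below 0.09 rad), for 0.1 s.
At the end, for the whole second after the job is handed in: The lid is screwed home on the jar: lid_grip no more than 28 mm above jar_mouth (26.5 mm when fully home), within 5 mm of its axis, tilted less than 0.04 rad, at rest, released (horizontal distance between lid_grip and jar_mouth below 0.005 m and z of lid_grip in the frame of jar_mouth below 0.028 m and angle between lid_grip's own z axis and vertical below 0.04 rad and linear speed of lid below 0.01 m/s); the robot touches nothing.
It fails at once if a bystander is pushed more than 30 mm or tipped (distance of any of salt_mid, spice_a_mid, spice_b_mid, spice_c_mid, timer_mid from where it was at the start of the episode above 0.03 m).
It also fails if it takes over 58 s, if anything falls off the work surface, if the arm or the gripper's body presses on something with over 40 N, if the wrist force passes 120 N, or if a joint passes its speed limit or range.

## Working session

There is one attempt and no reset: what is moved stays moved. The work goes in short steps, Python scripts to look and compute and a tool call to move; the robot and the scene stay as the last step left them, time stands still between calls to the robot, and variables do not carry over. Pictures are saved under pics/ and viewed, at most 10 in all, crops included, and the job is handed in when it is done.

Besides the shell and the picture viewer there is one more tool, called after "Call:" by a JSON object that holds its "method" and its "body", one argument or row to a line. move_arm: Moves the arm, as the interface text tells. Its arguments: {"type":"object","properties":{"delta_pos":{"type":"array","items":{"type":"array","items":{"type":"number"}}},"delta_rot":{"type":"array","items":{"type":"array","items":{"type":"number"}}},"fingers":{"type":"array","items":{"type":"number"}}},"required":["delta_pos","delta_rot","fingers"]}

```bash
mkdir -p pics; cat > h.py <<'E'
import numpy as np, cv2
from bench import r
from scipy.spatial.transform import Rotation as R
def q2R(q): return R.from_quat([q[1],q[2],q[3],q[0]]).as_matrix()
def save(cam,name):
    o=r.get_obs(); c=r.camera(cam); cv2.imwrite(f'pics/{name}.png',c['pixels'][:,:,::-1])
    d={k:np.array(v) for k,v in c.items() if k!='pixels'}
    d['ee']=np.array(o['ee_pos']);d['q']=np.array(o['orientation'])
    np.savez(f'pics/{name}.npz',**d); return o,c
def ray(name,u,v):
    d=np.load(f'pics/{name}.npz')
    x,y=(u-d['cx'])/d['fx'],(v-d['cy'])/d['fy']
    if 'hand_eye' in d:
        th=np.hypot(x,y); k=np.sin(th)/max(th,1e-9); ang=np.array([x*k,-y*k,-np.cos(th)])
        T=np.eye(4);T[:3,:3]=q2R(d['q']);T[:3,3]=d['ee'];T=T@d['hand_eye']
    else: ang=np.array([x,-y,-1.]);T=d['cam_to_world']
    w=T[:3,:3]@ang; return T[:3,3],w/np.linalg.norm(w)
def atz(name,u,v,z):
    p,w=ray(name,u,v); return p+w*(z-p[2])/w[2]
def proj(name,P):
    d=np.load(f'pics/{name}.npz')
    if 'hand_eye' in d:
        T=np.eye(4);T[:3,:3]=q2R(d['q']);T[:3,3]=d['ee'];T=T@d['hand_eye']
    else: T=d['cam_to_world']
    c=np.linalg.inv(T)@np.append(P,1); x,y,z=c[0],-c[1],-c[2]
    if 'hand_eye' in d:
        rr=np.hypot(x,y);th=np.arctan2(rr,z);x,y=x/rr*th,y/rr*th
    else: x,y=x/z,y/z
    return np.array([d['fx']*x+d['cx'],d['fy']*y+d['cy']])
def tri(*obs):
    A=np.zeros((3,3));b=np.zeros(3)
    for n,u,v in obs:
        p,w=ray(n,u,v);M=np.eye(3)-np.outer(w,w);A+=M;b+=M@p
    return np.linalg.solve(A,b)
E
python3 - <<'E'
from h import *
for c in('top','side'):
    o,_=save(c,c+'0')
    d=np.load(f'pics/{c}0.npz');print(d['fx'],d['cx'],d['cy'],d['cam_to_world'].round(3).tolist())
print(o)
c=r.camera('wrist');print({k:v for k,v in c.items() if k!='pixels'})
E
```

```text
439.8623569347489 321.54476793384845 242.35058681056572 [[-0.007, 0.992, -0.129, 0.452], [-1.0, -0.005, 0.011, 0.023], [0.01, 0.129, 0.992, 1.049], [0.0, 0.0, 0.0, 1.0]]
547.0191082434981 321.5970968590377 236.6819692474358 [[-0.471, 0.553, -0.687, -0.35], [-0.882, -0.29, 0.372, 0.5], [0.006, 0.782, 0.624, 0.912], [0.0, 0.0, 0.0, 1.0]]
{'clock': 0.05, 'joints': array([-1.32050369e+00,  2.07392091e-01,  1.54291219e+00, -4.26249884e-05,
        1.39351465e+00, -1.50498269e-01]), 'joint_velocities': array([ 0.00107017,  0.00062264, -0.00031407, -0.00025377,  0.00045605,
        0.00072181]), 'tau': array([ 9.33481097e-04, -3.72160828e+01, -2.82559168e+01,  7.03446753e-02,
        3.11834039e-02, -5.27353700e-05]), 'ee_pos': array([ 0.22416948, -0.52887055,  0.30152624]), 'orientation': array([-1.11070487e-03,  9.79986576e-01,  1.99060471e-01, -7.64674859e-05]), 'force': array([-0.41785649,  0.74309429,  0.7381028 ]), 'wrist_torque': array([0.02702904, 0.05553873, 0.05062043]), 'finger_force': 0.0, 'width': 0.09396610631005486}
{'fx': 371.64829954431775, 'fy': 371.64829954431775, 'cx': 314.13943924171286, 'cy': 242.36468617960924, 'hand_eye': array([[-7.69587880e-04,  9.60713259e-01,  2.77541785e-01,
         8.00598820e-02],
       [ 9.99999703e-01,  7.50514660e-04,  1.74958401e-04,
         2.57710153e-04],
       [-4.02143227e-05,  2.77541837e-01, -9.60713551e-01,
        -8.16644802e-02],
       [ 0.00000000e+00,  0.00000000e+00,  0.00000000e+00,
         1.00000000e+00]])}
```

View pics/top0.png

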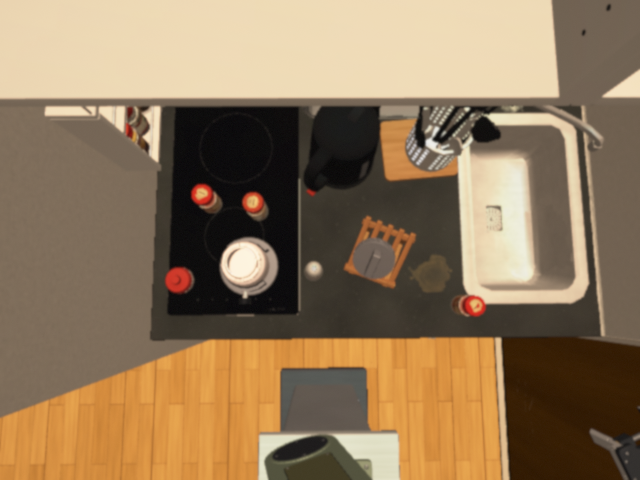

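View pics/side0.png

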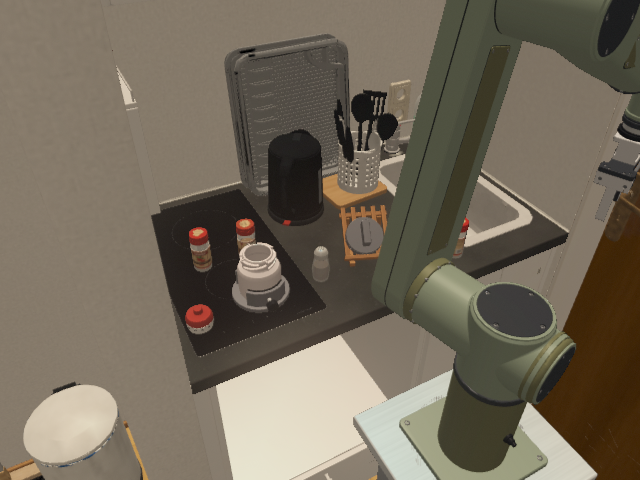

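The top view shows the lid at about (375,258) on the stand, whose low front faces the robot. The jar is at (244,262), with the salt shaker between them at (314,270). The side view confirms this: lid at (365,235), jar rim at (259,252). Next I'll take enlarged crops.

```bash
python3 - <<'E'
import cv2,numpy as np
a=cv2.imread('pics/top0.png');b=cv2.imread('pics/side0.png')
f=lambda im,x,y,w,h,s:cv2.resize(im[y:y+h,x:x+w],None,fx=s,fy=s,interpolation=cv2.INTER_CUBIC)
A=np.hstack([f(a,335,205,100,75,4),f(a,210,225,100,75,4)]);B=np.hstack([f(b,325,195,100,75,4),f(b,225,235,100,75,4)])
cv2.imwrite('pics/crop0.png',np.vstack([A,B]))
E
```

```text
(no output)
```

View pics/crop0.png

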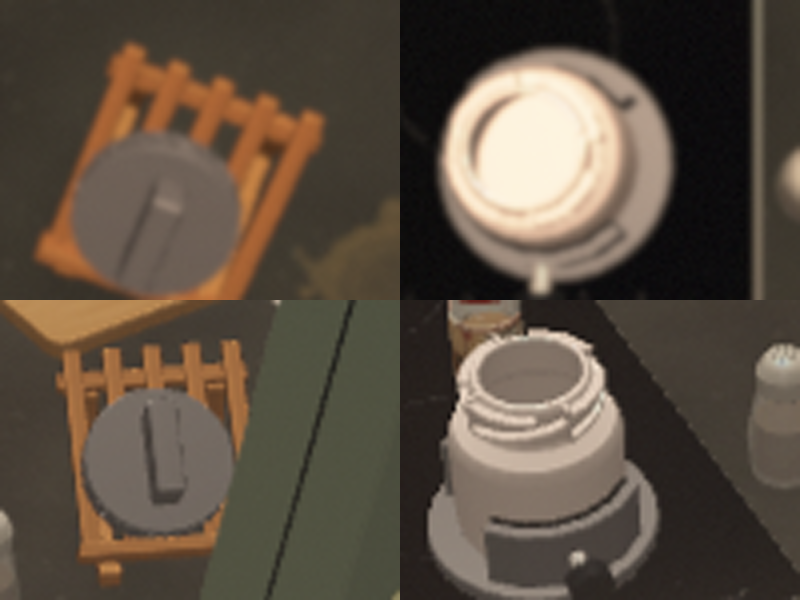

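```bash
python3 - <<'E'
from h import *
L=tri(('top0',335+150/4,205+248/4),('side0',366.5,232.2)); print('lid bar top',L)
a=atz('top0',335+130/4,205+48/4,.097);b=atz('top0',335+315/4,205+120/4,.097);print(a,b,a-b)
print('stand y axis yaw',np.degrees(np.arctan2(*(a-b)[[0,1]])))
J=tri(('top0',242,263),('side0',257.5,253.8)); print('jar',J,atz('top0',242,263,.127))
print('holder foot top',atz('top0',210+157/4,225+165/4,.01))
for n,u,v in(('salt',314,267),('timer',179,279),('s1',203,191),('s2',253,202),('s3',474,305)):print(n,atz('top0',u,v,.1))
E
```

```text
lid bar top [ 0.52301036 -0.09813547  0.08672329]
[ 0.63221819 -0.08881475  0.097     ] [ 0.59161041 -0.18955509  0.097     ] [0.04060778 0.10074035 0.        ]
stand y axis yaw 21.95404498272322
jar [0.53103625 0.18271944 0.12209996] [0.52978007 0.18034686 0.127     ]
holder foot top [0.53178909 0.18303176 0.01      ]
salt [0.52245107 0.02950342 0.1       ]
timer [0.49842288 0.31935716 0.1       ]
s1 [0.69165663 0.27337952 0.1       ]
s2 [0.66640805 0.163007   0.1       ]
s3 [ 0.43877339 -0.31324111  0.1       ]
```

```bash
cat >> h.py <<'E'
def toolR(xs_yaw,lean):  # lid frame yaw (deg), lean 35 = z toward -x ; tool x ~ lid x, z=-lid z
    Rl=R.from_euler('z',xs_yaw,degrees=True)*R.from_euler('y',-lean,degrees=True)
    return (Rl*R.from_euler('x',180,degrees=True)).as_matrix()
def delta(p,Rt):
    o=r.get_obs();R0=q2R(o['orientation']);e=np.array(o['ee_pos'])
    print('pos mm',(R0.T@(np.array(p)-e)*1e3).round(1),'rot deg',np.degrees(R.from_matrix(R0.T@Rt).as_rotvec()).round(2),'clock',round(o['clock'],2),'joints',o['joints'].round(2),'F',o['force'].round(1),'w',round(o['width'],4))
E
python3 - <<'E'
from h import *
Rt=toolR(-22,35);print(Rt.round(2))
g=np.array([.523,-.098,.08]);delta(g-.195*Rt[:,2],Rt)
E
```

```text
[[ 0.76 -0.37  0.53]
 [-0.31 -0.93 -0.21]
 [ 0.57  0.   -0.82]]
pos mm [ 364.1 -359.2   62.8] rot deg [-13.82  33.19  43.5 ] clock 0.15 joints [-1.32  0.21  1.54 -0.    1.39 -0.15] F [ 1.  -0.1 -0.2] w 0.094
```

Call:
{"method": "move_arm", "body": {
  "delta_pos": [
    [36, -36, 6],
    [73, -72, 12],
    [109, -108, 18],
    [146, -144, 25],
    [182, -180, 31],
    [218, -216, 37],
    [255, -252, 44],
    [291, -288, 50]
  ],
  "delta_rot": [
    [-1, 3, 4],
    [-3, 7, 9],
    [-4, 10, 13],
    [-5, 13, 17],
    [-7, 17, 22],
    [-8, 20, 26],
    [-10, 23, 30],
    [-11, 26, 35]
  ],
  "fingers": [94, 94, 94, 94, 94, 94, 94, 94]
}}

```text
clock: 0.95
ee_pos: [0.3735, -0.1642, 0.254]
orientation: [0.048, 0.965, -0.106, 0.234]
force: [2.0, -0.4, -0.4]
width: 0.0941
finger_force: 0.0
```

```bash
python3 - <<'E'
from h import *
Rt=toolR(-22,35)
g=np.array([.523,-.098,.08]);delta(g-.195*Rt[:,2],Rt)
E
```

```text
pos mm [  13.4 -116.2   17.5] rot deg [-2.52  7.27  8.8 ] clock 0.95 joints [-0.75 -0.38  2.24  0.27  0.85  0.91] F [ 2.  -0.4 -0.4] w 0.0941
```

Call:
{"method": "move_arm", "body": {
  "delta_pos": [
    [3, -25, 4],
    [6, -50, 8],
    [9, -80, 12],
    [13, -116, 17],
    [13, -116, 17],
    [13, -116, 17],
    [13, -116, 17],
    [13, -116, 17]
  ],
  "delta_rot": [
    [-1, 2, 2],
    [-1, 4, 4],
    [-2, 6, 7],
    [-2.5, 7, 9],
    [-2.5, 7, 9],
    [-2.5, 7, 9],
    [-2.5, 7, 9],
    [-2.5, 7, 9]
  ],
  "fingers": [94, 94, 94, 94, 94, 94, 94, 94]
}}

```text
clock: 1.75
ee_pos: [0.4184, -0.0587, 0.2405]
orientation: [0.057, 0.937, -0.182, 0.292]
force: [-0.4, -0.7, -0.2]
width: 0.0941
finger_force: 0.0
```

```bash
python3 - <<'E'
from h import *
save('wrist','w1')
im=cv2.imread('pics/w1.png')
cv2.imwrite('pics/w1c.png',cv2.resize(im[110:410,120:520],None,fx=2,fy=2,interpolation=cv2.INTER_CUBIC))
Rt=toolR(-22,35)
g=np.array([.523,-.098,.08]);delta(g-.195*Rt[:,2],Rt)
E
```

```text
pos mm [-0.7 -2.9  0.6] rot deg [0.02 0.39 0.  ] clock 1.8 joints [-0.33 -0.35  2.29 -0.06  0.6   1.67] F [-1.  -0.1 -0.9] w 0.0941
```

View pics/w1c.png

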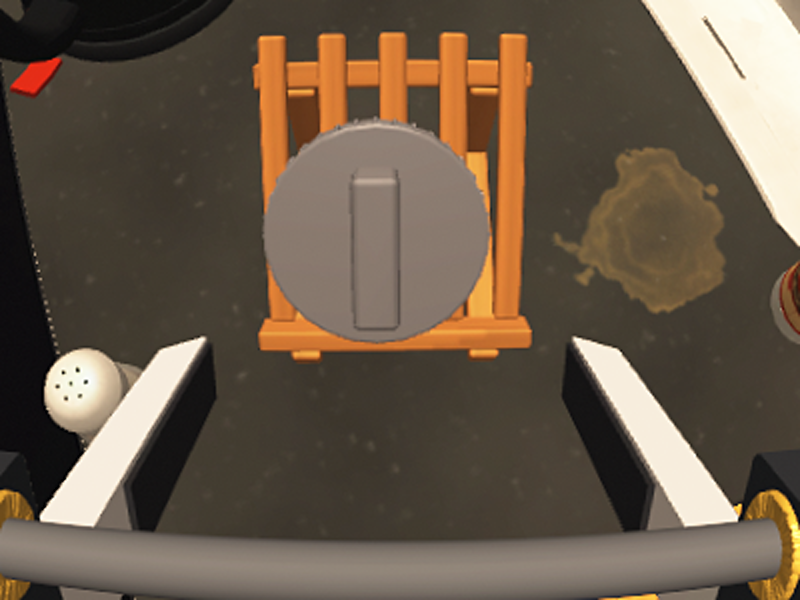

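The wrist picture shows the bar's top face in the crop at x 356–398, y 180–328, so it lines up with the tool. The cap's edges are at crop x 264 and 490, bottom y 342. I'll fit the lid pose from these.

```bash
cat > fit.py <<'E'
from h import *
from scipy.optimize import least_squares
px=lambda a:np.array(a)/2+[120,110]
obs=px([[356,180],[398,180],[357,328],[398,328],[264,232],[490,232],[377,342]])
def model(v):
    Rl=(R.from_euler('z',v[3],degrees=True)*R.from_euler('y',-35,degrees=True)).as_matrix()
    b=[[30,9,8.5],[30,-9,8.5],[-30,9,8.5],[-30,-9,8.5],[0,47,-21.5],[0,-47,-21.5],[-47,0,-21.5]]
    return [v[:3]+Rl@np.array(p)/1e3 for p in b]
f=lambda v:(np.array([proj('w1',P) for P in model(v)])-obs).ravel()
s=least_squares(f,[.523,-.098,.08,-22],x_scale=[.01,.01,.01,5]);print(s.x,s.fun.reshape(-1,2).round(1))
g,y=s.x[:3],s.x[3]
Rt=toolR(y,35)
for d in(.14,.079):delta(g-d*Rt[:,2],Rt)
E
python3 fit.py
```

```text
[  0.52899403  -0.09962421   0.07918306 -22.04712993] [[-2.  -1.3]
 [ 1.2 -1.3]
 [-1.5  0.2]
 [ 0.9  0.2]
 [ 1.5  1.9]
 [-0.6  1.9]
 [ 0.6 -1.3]]
pos mm [ 4.3 -3.7 59.7] rot deg [-0.01  0.39  0.04] clock 1.8 joints [-0.33 -0.35  2.29 -0.06  0.6   1.67] F [-1.  -0.1 -0.9] w 0.0941
pos mm [  4.7  -3.7 120.7] rot deg [-0.01  0.39  0.04] clock 1.8 joints [-0.33 -0.35  2.29 -0.06  0.6   1.67] F [-1.  -0.1 -0.9] w 0.0941
```

Call:
{"method": "move_arm", "body": {
  "delta_pos": [
    [4.5, -3.7, 20],
    [4.5, -3.7, 40],
    [4.5, -3.7, 60],
    [4.5, -3.7, 80],
    [4.5, -3.7, 95],
    [4.5, -3.7, 107],
    [4.5, -3.7, 117],
    [4.5, -3.7, 117]
  ],
  "delta_rot": [
    [0, 0.4, 0],
    [0, 0.4, 0],
    [0, 0.4, 0],
    [0, 0.4, 0],
    [0, 0.4, 0],
    [0, 0.4, 0],
    [0, 0.4, 0],
    [0, 0.4, 0]
  ],
  "fingers": [94, 94, 94, 94, 94, 94, 94, 94]
}}

```text
clock: 2.6
ee_pos: [0.4849, -0.0817, 0.1466]
orientation: [0.057, 0.936, -0.182, 0.295]
force: [-9.8, 2.7, 10.9]
width: 0.0939
finger_force: 7.0
```

```bash
python3 - <<'E'
from h import *
save('wrist','w2')
im=cv2.imread('pics/w2.png')
cv2.imwrite('pics/w2c.png',cv2.resize(im[180:480,120:520],None,fx=2,fy=2,interpolation=cv2.INTER_CUBIC))
Rt=toolR(-22,35)
g=np.array([.529,-.0996,.0792]);delta(g-.078*Rt[:,2],Rt)
E
```

```text
pos mm [0.3 0.  4.7] rot deg [0.03 0.03 0.  ] clock 2.65 joints [-0.33  0.04  2.22 -0.12  0.27  1.74] F [-7.3  1.7  8. ] w 0.0939
```

View pics/w2c.png

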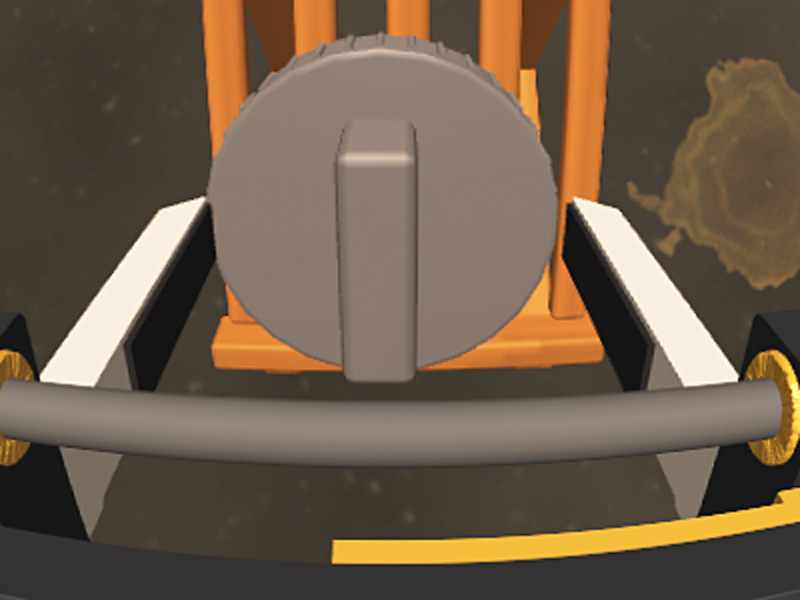

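The wrist view shows the fingertips either side of the bar and level with the cap top, with a light contact of about 13 N. The bar is centred at crop x≈377 and the fingers at ≈388, so it sits about 2.4 mm toward tool −y. I'll back off 4 mm, shift over, and close.

Call:
{"method": "move_arm", "body": {
  "delta_pos": [
    [0, -1, -2],
    [0, -2.3, -4],
    [0, -2.3, -4],
    [0, -2.3, -4],
    [0, -2.3, -4],
    [0, -2.3, -4],
    [0, -2.3, -4],
    [0, -2.3, -4]
  ],
  "delta_rot": [
    [0, 0, 0],
    [0, 0, 0],
    [0, 0, 0],
    [0, 0, 0],
    [0, 0, 0],
    [0, 0, 0],
    [0, 0, 0],
    [0, 0, 0]
  ],
  "fingers": [94, 94, 60, 30, 10, 5, 5, 5]
}}

```text
clock: 3.45
ee_pos: [0.4837, -0.0778, 0.1499]
orientation: [0.057, 0.936, -0.181, 0.295]
force: [-0.2, -0.4, 0.9]
width: 0.0494
finger_force: 0.0
```

Call:
{"method": "move_arm", "body": {
  "delta_pos": [
    [0, 0, 0],
    [0, 0, 0],
    [0, 0, 0],
    [0, 0, 0],
    [0, 0, 0],
    [0, 0, 0],
    [0, 0, 0],
    [0, 0, 0]
  ],
  "delta_rot": [
    [0, 0, 0],
    [0, 0, 0],
    [0, 0, 0],
    [0, 0, 0],
    [0, 0, 0],
    [0, 0, 0],
    [0, 0, 0],
    [0, 0, 0]
  ],
  "fingers": [5, 5, 5, 5, 5, 5, 5, 5]
}}

```text
clock: 4.25
ee_pos: [0.4837, -0.0778, 0.15]
orientation: [0.057, 0.936, -0.181, 0.295]
force: [-1.7, -0.5, 2.3]
width: 0.0176
finger_force: 29.9
```

Call:
{"method": "move_arm", "body": {
  "delta_pos": [
    [0, 0, -8],
    [0, 0, -18],
    [0, 0, -28],
    [0, 0, -40],
    [0, 0, -52],
    [0, 0, -65],
    [0, 0, -70],
    [0, 0, -70]
  ],
  "delta_rot": [
    [0, 0, 0],
    [0, 0, 0],
    [0, 0, 0],
    [0, 0, 0],
    [0, 0, 0],
    [0, 0, 0],
    [0, 0, 0],
    [0, 0, 0]
  ],
  "fingers": [5, 5, 5, 5, 5, 5, 5, 5]
}}

```text
clock: 5.05
ee_pos: [0.4461, -0.0626, 0.2077]
orientation: [0.057, 0.936, -0.181, 0.296]
force: [-0.7, -0.0, -1.7]
width: 0.018
finger_force: 29.9
```

```bash
python3 - <<'E'
from h import *
g=np.array([.50,0,.30]);Rt=toolR(60,0)
for p,y in(([.45,-.03,.34],30),([.47,.10,.34],60),([.531,.183,.127+.078+.07],80)):delta(p,toolR(y,0))
E
```

```text
pos mm [  69.   -31.6 -113.3] rot deg [ 15.87 -32.58 -50.23] clock 5.05 joints [-0.31 -0.2   2.27 -0.09  0.47  1.72] F [-0.7 -0.  -1.7] w 0.018
pos mm [  44.5 -159.7 -130.5] rot deg [ 24.99 -28.78 -79.15] clock 5.05 joints [-0.31 -0.2   2.27 -0.09  0.47  1.72] F [-0.7 -0.  -1.7] w 0.018
pos mm [  28.1 -259.5  -62.5] rot deg [ 31.05 -25.17 -98.33] clock 5.05 joints [-0.31 -0.2   2.27 -0.09  0.47  1.72] F [-0.7 -0.  -1.7] w 0.018
```

Call:
{"method": "move_arm", "body": {
  "delta_pos": [
    [9, -4, -15],
    [18, -8, -30],
    [27, -12, -45],
    [36, -16, -60],
    [45, -20, -75],
    [54, -24, -90],
    [62, -28, -102],
    [69, -31, -113]
  ],
  "delta_rot": [
    [2, -4, -6.3],
    [4, -8.1, -12.6],
    [6, -12.2, -18.8],
    [7.9, -16.3, -25.1],
    [9.9, -20.4, -31.4],
    [11.9, -24.4, -37.7],
    [13.9, -28.5, -44],
    [15.9, -32.6, -50.2]
  ],
  "fingers": [5, 5, 5, 5, 5, 5, 5, 5]
}}

```text
clock: 5.85
ee_pos: [0.4508, -0.0311, 0.3397]
orientation: [-0.001, 0.965, 0.261, -0.002]
force: [0.1, -0.1, -1.9]
width: 0.0177
finger_force: 29.9
```

```bash
python3 - <<'E'
from h import *
for p,y in(([.531,.183,.127+.078+.10],70),([.531,.183,.127+.078+.10],80)):delta(p,toolR(y,0))
E
```

```text
pos mm [ 177.1 -144.6   34.6] rot deg [ -0.2    0.11 -39.8 ] clock 5.85 joints [-0.26 -0.09  1.78 -0.    1.46  0.78] F [ 0.1 -0.1 -1.9] w 0.0177
pos mm [ 177.1 -144.6   34.6] rot deg [ -0.21   0.1  -49.8 ] clock 5.85 joints [-0.26 -0.09  1.78 -0.    1.46  0.78] F [ 0.1 -0.1 -1.9] w 0.0177
```

Call:
{"method": "move_arm", "body": {
  "delta_pos": [
    [20, -17, 0],
    [45, -37, 0],
    [75, -60, 0],
    [95, -77, 0],
    [107, -87, 0],
    [107, -87, 0],
    [107, -87, 0],
    [107, -87, 0]
  ],
  "delta_rot": [
    [0, 0, -7],
    [0, 0, -14],
    [0, 0, -21],
    [0, 0, -28],
    [0, 0, -35],
    [0, 0, -40],
    [0, 0, -40],
    [0, 0, -40]
  ],
  "fingers": [5, 5, 5, 5, 5, 5, 5, 5]
}}

```text
clock: 6.65
ee_pos: [0.4996, 0.0978, 0.3387]
orientation: [-0.001, 0.82, 0.573, -0.001]
force: [-1.1, 0.4, -1.9]
width: 0.0175
finger_force: 29.9
```

```bash
python3 - <<'E'
from h import *
save('wrist','w3')
im=cv2.imread('pics/w3.png')
u=proj('w3',np.array([.531,.183,.127])).round().astype(int);print(u)
x0,y0=max(0,min(440,u[0]-100)),max(0,min(330,u[1]-75));print(x0,y0)
cv2.imwrite('pics/w3c.png',cv2.resize(im[y0:y0+150,x0:x0+200],None,fx=4,fy=4,interpolation=cv2.INTER_CUBIC))
delta([.531,.183,.127+.078+.06],toolR(70,0))
E
```

```text
[316 124]
216 49
pos mm [91.   0.2 73.9] rot deg [-0.11  0.   -0.15] clock 6.7 joints [0.02 0.04 1.65 0.   1.45 0.37] F [ 0.2 -0.1 -1.3] w 0.018
```

View pics/w3c.png

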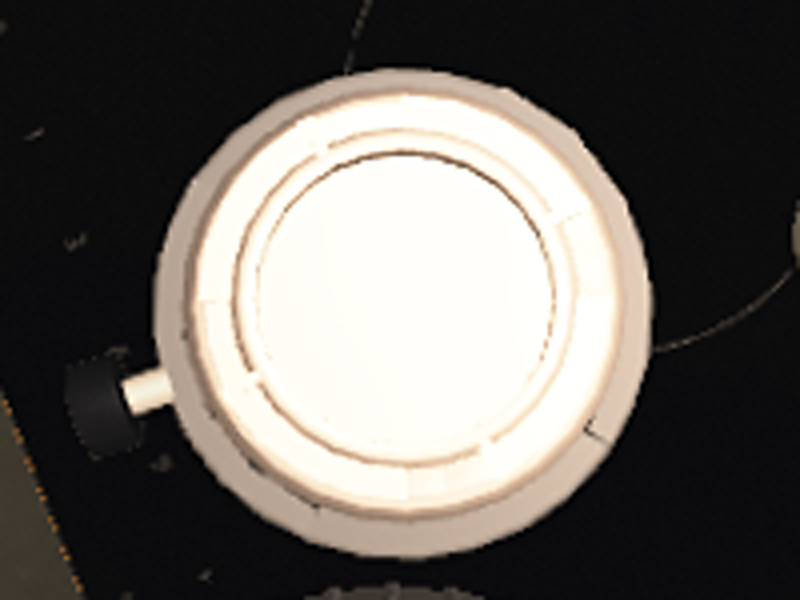

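The picture shows the jar mouth ring centred at crop (406,298), close to where I expected it. Thread openings lie at about 2–28° in the image (right = 0°, anticlockwise positive), repeating every 90°. Next I'll work out the lid's offset in the grip and the move needed.

```bash
cat > off.py <<'E'
from h import *
d=np.load('pics/w2.npz');R2=q2R(d['q'])
def intool(u,v,z):
    p,w=ray('w2',u,v);p=R2.T@(p-d['ee'])*1e3;w=R2.T@w;return p+w*(z-p[2])/w[2]
px=lambda x,y:(x/2+120,y/2+180)
a,b=intool(*px(377,158),67),intool(*px(378,381),67);print('bar ends',a,b,'len',a[0]-b[0],'ctr',(a+b)/2)
a,b=intool(*px(378,52),97),intool(*px(378,368),97);print('cap',a,b,'diam',a[0]-b[0],'ctr',(a+b)/2)
e=np.array([.4837,-.0778,.15]);s=R2.T@(e-d['ee'])*1e3;print('ee shift since w2 (tool)',s)
print('jar from w3',atz('w3',406/4+216,298.5/4+49,.127))
E
python3 off.py
```

```text
bar ends [30.06275428 -1.39480864 67.        ] [-27.36405636  -1.55828886  67.        ] len 57.426810638869696 ctr [ 1.34934896 -1.47654875 67.        ]
cap [47.25025321 -1.50704261 97.        ] [-44.3526289   -2.04759249  97.        ] diam 91.60288210904027 ctr [ 1.44881215 -1.77731755 97.        ]
ee shift since w2 (tool) [-0.20410842 -3.14246337 -4.26104317]
jar from w3 [0.53257558 0.18303651 0.127     ]
```

```bash
python3 - <<'E'
from h import *
Rt=toolR(70,0);p=np.array([.5322,.183,0])-.0016*Rt[:,0]
for z in(.27,.252,.2468):delta([*p[:2],z],Rt)
E
```

```text
pos mm [89.8  1.3 68.9] rot deg [-0.11  0.   -0.15] clock 6.7 joints [0.02 0.04 1.65 0.   1.45 0.37] F [ 0.2 -0.1 -1.3] w 0.018
pos mm [89.8  1.4 86.9] rot deg [-0.11  0.   -0.15] clock 6.7 joints [0.02 0.04 1.65 0.   1.45 0.37] F [ 0.2 -0.1 -1.3] w 0.018
pos mm [89.8  1.4 92.1] rot deg [-0.11  0.   -0.15] clock 6.7 joints [0.02 0.04 1.65 0.   1.45 0.37] F [ 0.2 -0.1 -1.3] w 0.018
```

Call:
{"method": "move_arm", "body": {
  "delta_pos": [
    [20, 0.4, 5],
    [45, 0.8, 15],
    [70, 1.2, 30],
    [85, 1.4, 45],
    [90, 1.4, 60],
    [90, 1.4, 75],
    [90, 1.4, 83],
    [90, 1.4, 86]
  ],
  "delta_rot": [
    [0, 0, 0],
    [0, 0, 0],
    [0, 0, 0],
    [0, 0, 0],
    [0, 0, 0],
    [0, 0, 0],
    [0, 0, 0],
    [0, 0, 0]
  ],
  "fingers": [5, 5, 5, 5, 5, 5, 5, 5]
}}

```text
clock: 7.5
ee_pos: [0.5308, 0.1811, 0.252]
orientation: [-0.001, 0.82, 0.573, -0.001]
force: [0.1, -0.1, -1.4]
width: 0.0181
finger_force: 29.9
```

Call:
{"method": "move_arm", "body": {
  "delta_pos": [
    [0, 0, 0],
    [0, 0, 0],
    [0, 0, 1],
    [0, 0, 2],
    [0, 0, 3],
    [0, 0, 4],
    [0, 0, 4],
    [0, 0, 4]
  ],
  "delta_rot": [
    [0, 0, 0],
    [0, 0, 0],
    [0, 0, 0],
    [0, 0, 0],
    [0, 0, 0],
    [0, 0, 0],
    [0, 0, 0],
    [0, 0, 0]
  ],
  "fingers": [5, 5, 5, 5, 5, 5, 5, 5]
}}

```text
clock: 8.3
ee_pos: [0.5317, 0.1821, 0.2499]
orientation: [-0.001, 0.819, 0.573, -0.0]
force: [-0.3, -0.4, 0.8]
width: 0.0182
finger_force: 29.9
```

Call:
{"method": "move_arm", "body": {
  "delta_pos": [
    [0, 0, 1],
    [0, 0, 1],
    [0, 0, 1],
    [0, 0, 1],
    [0, 0, 1],
    [0, 0, 1],
    [0, 0, 1],
    [0, 0, 1]
  ],
  "delta_rot": [
    [0, 0, -2],
    [0, 0, -4],
    [0, 0, -6],
    [0, 0, -8],
    [0, 0, -10],
    [0, 0, -12],
    [0, 0, -12],
    [0, 0, -12]
  ],
  "fingers": [5, 5, 5, 5, 5, 5, 5, 5]
}}

```text
clock: 9.1
ee_pos: [0.5315, 0.1821, 0.2482]
orientation: [-0.001, 0.755, 0.656, -0.0]
force: [0.3, -0.6, -1.5]
width: 0.018
finger_force: 29.9
```

```bash
cat > st.py <<'E'
from h import *
o=r.get_obs();M=q2R(o['orientation']);y=np.degrees(np.arctan2(M[1,0],M[0,0]))
g=np.array(o['ee_pos'])+M@[.0016,0,.0798]
print('ee',o['ee_pos'].round(4),'yaw',y.round(1),'tilt',np.degrees(np.arccos(-M[2,2])).round(2),'F',o['force'].round(1),'T',o['wrist_torque'].round(2),'w',o['width'],'grip-h',((g-[.5322,.183,.127])*1e3).round(1),'clk',o['clock'],'j6',o['joints'][5].round(2))
E
python3 st.py
```

```text
ee [0.5315 0.1821 0.2482] yaw 81.9 tilt 0.1 F [ 0.3 -0.6 -1.5] T [-0.1  -0.05  0.  ] w 0.018022871240368634 grip-h [-0.6  0.7 41.4] clk 9.1 j6 0.32
```

Call:
{"method": "move_arm", "body": {
  "delta_pos": [
    [0, 0, 0.5],
    [0, 0, 1],
    [0, 0, 1.5],
    [0, 0, 2],
    [0, 0, 2.5],
    [0, 0, 3],
    [0, 0, 3],
    [0, 0, 3]
  ],
  "delta_rot": [
    [0, 0, 0],
    [0, 0, 0],
    [0, 0, 0],
    [0, 0, 0],
    [0, 0, 0],
    [0, 0, 0],
    [0, 0, 0],
    [0, 0, 0]
  ],
  "fingers": [5, 5, 5, 5, 5, 5, 5, 5]
}}

```text
clock: 9.9
ee_pos: [0.5316, 0.1821, 0.2465]
orientation: [-0.001, 0.755, 0.656, 0.0]
force: [-2.9, -0.5, 5.7]
width: 0.0178
finger_force: 29.9
```

```bash
python3 st.py
```

```text
ee [0.5316 0.1821 0.2465] yaw 82.0 tilt 0.06 F [-2.9 -0.5  5.7] T [-0.19  0.45 -0.04] w 0.01781562554232048 grip-h [-0.4  0.8 39.7] clk 9.9 j6 0.32
```

Contact is at h≈40 mm, on the ridge tops. I'll turn anticlockwise with light pressure.

Call:
{"method": "move_arm", "body": {
  "delta_pos": [
    [0, 0, 0.5],
    [0, 0, 0.5],
    [0, 0, 0.5],
    [0, 0, 0.5],
    [0, 0, 0.5],
    [0, 0, 0.5],
    [0, 0, 0.5],
    [0, 0, 0.5]
  ],
  "delta_rot": [
    [0, 0, -2],
    [0, 0, -4],
    [0, 0, -6],
    [0, 0, -8],
    [0, 0, -10],
    [0, 0, -12],
    [0, 0, -14],
    [0, 0, -14]
  ],
  "fingers": [5, 5, 5, 5, 5, 5, 5, 5]
}}

```text
clock: 10.7
ee_pos: [0.5328, 0.1822, 0.2465]
orientation: [0.0, 0.669, 0.743, 0.001]
force: [-0.1, 0.4, 6.4]
width: 0.0181
finger_force: 29.9
```

```bash
python3 st.py
```

```text
ee [0.5328 0.1822 0.2465] yaw 96.0 tilt 0.17 F [-0.1  0.4  6.4] T [-0.1   0.    0.05] w 0.01813660335206674 grip-h [ 0.6  0.9 39.7] clk 10.7 j6 0.07
```

Call:
{"method": "move_arm", "body": {
  "delta_pos": [
    [0, 0, 0.5],
    [0, 0, 0.5],
    [0, 0, 0.5],
    [0, 0, 0.5],
    [0, 0, 0.5],
    [0, 0, 0.5],
    [0, 0, 0.5],
    [0, 0, 0.5]
  ],
  "delta_rot": [
    [0, 0, -2.5],
    [0, 0, -5],
    [0, 0, -7.5],
    [0, 0, -10],
    [0, 0, -12.5],
    [0, 0, -15],
    [0, 0, -17],
    [0, 0, -18]
  ],
  "fingers": [5, 5, 5, 5, 5, 5, 5, 5]
}}

```text
clock: 11.5
ee_pos: [0.533, 0.1823, 0.2465]
orientation: [0.001, 0.545, 0.838, 0.002]
force: [0.0, 0.1, 7.4]
width: 0.0178
finger_force: 30.0
```

```bash
python3 st.py
```

```text
ee [0.533  0.1823 0.2465] yaw 114.0 tilt 0.21 F [0.  0.1 7.4] T [-0.09 -0.03 -0.15] w 0.01778526979326521 grip-h [ 0.4  0.9 39.7] clk 11.5 j6 -0.24
```

Call:
{"method": "move_arm", "body": {
  "delta_pos": [
    [0, 0, 0.5],
    [0, 0, 0.5],
    [0, 0, 0.5],
    [0, 0, 0.5],
    [0, 0, 0.5],
    [0, 0, 0.5],
    [0, 0, 0.5],
    [0, 0, 0.5]
  ],
  "delta_rot": [
    [0, 0, -2.5],
    [0, 0, -5],
    [0, 0, -7.5],
    [0, 0, -10],
    [0, 0, -12],
    [0, 0, -14],
    [0, 0, -15],
    [0, 0, -16]
  ],
  "fingers": [5, 5, 5, 5, 5, 5, 5, 5]
}}

```text
clock: 12.3
ee_pos: [0.5333, 0.1824, 0.2464]
orientation: [0.002, 0.423, 0.906, 0.002]
force: [0.4, 0.5, 7.8]
width: 0.0181
finger_force: 30.0
```

```bash
python3 st.py
```

```text
ee [0.5333 0.1824 0.2464] yaw 129.9 tilt 0.27 F [0.4 0.5 7.8] T [-0.01 -0.09 -0.23] w 0.018078072407688002 grip-h [ 0.4  0.8 39.6] clk 12.3 j6 -0.52
```

Call:
{"method": "move_arm", "body": {
  "delta_pos": [
    [0, 0, 0.5],
    [0, 0, 0.5],
    [0, 0, 0.5],
    [0, 0, 0.5],
    [0, 0, 0.5],
    [0, 0, 0.5],
    [0, 0, 0.5],
    [0, 0, 0.5]
  ],
  "delta_rot": [
    [0, 0, -2.5],
    [0, 0, -5],
    [0, 0, -7.5],
    [0, 0, -10],
    [0, 0, -12],
    [0, 0, -14],
    [0, 0, -15],
    [0, 0, -16]
  ],
  "fingers": [5, 5, 5, 5, 5, 5, 5, 5]
}}

```text
clock: 13.1
ee_pos: [0.5329, 0.1821, 0.2437]
orientation: [0.001, 0.293, 0.956, 0.001]
force: [5.4, 0.9, -1.7]
width: 0.0178
finger_force: 30.0
```

```bash
python3 st.py
```

```text
ee [0.5329 0.1821 0.2437] yaw 146.0 tilt 0.16 F [ 5.4  0.9 -1.7] T [ 0.11 -1.21 -0.06] w 0.017770404695266116 grip-h [-0.5  0.1 36.9] clk 13.1 j6 -0.8
```

It dropped into the openings at yaw ≈146°. I'll lower it further.

Call:
{"method": "move_arm", "body": {
  "delta_pos": [
    [0, 0, 0.5],
    [0, 0, 1],
    [0, 0, 1.5],
    [0, 0, 2],
    [0, 0, 2.5],
    [0, 0, 3],
    [0, 0, 3.5],
    [0, 0, 3.5]
  ],
  "delta_rot": [
    [0, 0, 0],
    [0, 0, 0],
    [0, 0, 0],
    [0, 0, 0],
    [0, 0, 0],
    [0, 0, 0],
    [0, 0, 0],
    [0, 0, 0]
  ],
  "fingers": [5, 5, 5, 5, 5, 5, 5, 5]
}}

```text
clock: 13.9
ee_pos: [0.5325, 0.1827, 0.2409]
orientation: [0.001, 0.293, 0.956, 0.002]
force: [5.1, 2.2, 1.3]
width: 0.0177
finger_force: 30.0
```

```bash
python3 st.py
```

```text
ee [0.5325 0.1827 0.2409] yaw 146.0 tilt 0.19 F [5.1 2.2 1.3] T [ 0.5  -1.31 -0.05] w 0.017671502822004623 grip-h [-0.8  0.8 34.1] clk 13.9 j6 -0.8
```

Call:
{"method": "move_arm", "body": {
  "delta_pos": [
    [-0.3, 0.4, 0],
    [-0.5, 0.7, 0.5],
    [-0.5, 0.7, 1],
    [-0.5, 0.7, 1.5],
    [-0.5, 0.7, 2],
    [-0.5, 0.7, 2],
    [-0.5, 0.7, 2],
    [-0.5, 0.7, 2]
  ],
  "delta_rot": [
    [0, 0, 0],
    [0, 0, 0],
    [0, 0, 0],
    [0, 0, 0],
    [0, 0, 0],
    [0, 0, 0],
    [0, 0, 0],
    [0, 0, 0]
  ],
  "fingers": [5, 5, 5, 5, 5, 5, 5, 5]
}}

```text
clock: 14.7
ee_pos: [0.5329, 0.1827, 0.2395]
orientation: [-0.0, 0.293, 0.956, 0.001]
force: [2.2, 0.9, 7.2]
width: 0.0176
finger_force: 30.0
```

```bash
python3 st.py
```

```text
ee [0.5329 0.1827 0.2395] yaw 146.0 tilt 0.11 F [2.2 0.9 7.2] T [ 0.7  -0.77 -0.  ] w 0.017561457169253065 grip-h [-0.6  0.7 32.8] clk 14.7 j6 -0.8
```

Call:
{"method": "move_arm", "body": {
  "delta_pos": [
    [0, 0, 0.2],
    [0, 0, 0.5],
    [0, 0, 0.9],
    [0, 0, 1.2],
    [0, 0, 1.6],
    [0, 0, 2],
    [0, 0, 2.3],
    [0, 0, 2.4]
  ],
  "delta_rot": [
    [0, 0, 2],
    [0, 0, 5],
    [0, 0, 8],
    [0, 0, 11],
    [0, 0, 14],
    [0, 0, 17],
    [0, 0, 19],
    [0, 0, 20]
  ],
  "fingers": [5, 5, 5, 5, 5, 5, 5, 5]
}}

```text
clock: 15.5
ee_pos: [0.5324, 0.1829, 0.2368]
orientation: [-0.001, 0.454, 0.891, 0.001]
force: [2.5, 1.9, 6.3]
width: 0.0179
finger_force: 30.0
```

```bash
python3 st.py
```

```text
ee [0.5324 0.1829 0.2368] yaw 125.9 tilt 0.12 F [2.5 1.9 6.3] T [ 0.77 -0.62  0.16] w 0.017898439909089778 grip-h [-0.8  1.3 30. ] clk 15.5 j6 -0.45
```

Following the helix well (h 30.0). Continuing.

Call:
{"method": "move_arm", "body": {
  "delta_pos": [
    [0, 0, 0.3],
    [0, 0, 0.7],
    [0, 0, 1.1],
    [0, 0, 1.5],
    [0, 0, 1.9],
    [0, 0, 2.3],
    [0, 0, 2.6],
    [0, 0, 2.7]
  ],
  "delta_rot": [
    [0, 0, 2],
    [0, 0, 5],
    [0, 0, 8],
    [0, 0, 11],
    [0, 0, 14],
    [0, 0, 17],
    [0, 0, 19],
    [0, 0, 20]
  ],
  "fingers": [5, 5, 5, 5, 5, 5, 5, 5]
}}

```text
clock: 16.3
ee_pos: [0.5319, 0.1829, 0.2341]
orientation: [-0.001, 0.602, 0.798, 0.0]
force: [-0.3, 1.5, 7.1]
width: 0.0182
finger_force: 30.0
```

```bash
python3 st.py
```

```text
ee [0.5319 0.1829 0.2341] yaw 105.9 tilt 0.17 F [-0.3  1.5  7.1] T [ 0.69 -0.33  0.11] w 0.018163286621404044 grip-h [-0.9  1.6 27.3] clk 16.3 j6 -0.1
```

Call:
{"method": "move_arm", "body": {
  "delta_pos": [
    [0, 0, 0.3],
    [0, 0, 0.5],
    [0, 0, 0.8],
    [0, 0, 1],
    [0, 0, 1],
    [0, 0, 1],
    [0, 0, 1],
    [0, 0, 1]
  ],
  "delta_rot": [
    [0, 0, 2],
    [0, 0, 4],
    [0, 0, 6],
    [0, 0, 8],
    [0, 0, 10],
    [0, 0, 12],
    [0, 0, 14],
    [0, 0, 14]
  ],
  "fingers": [5, 5, 5, 5, 5, 5, 5, 5]
}}

```text
clock: 17.1
ee_pos: [0.5321, 0.1827, 0.2329]
orientation: [-0.001, 0.695, 0.719, -0.0]
force: [0.9, 2.1, 6.6]
width: 0.0173
finger_force: 30.0
```

```bash
python3 st.py
```

```text
ee [0.5321 0.1827 0.2329] yaw 92.0 tilt 0.12 F [0.9 2.1 6.6] T [ 0.31 -0.53  0.05] w 0.01730702159086855 grip-h [-0.3  1.4 26.1] clk 17.1 j6 0.14
```

Call:
{"method": "move_arm", "body": {
  "delta_pos": [
    [0, 0, 0.2],
    [0, 0, 0.4],
    [0, 0, 0.6],
    [0, 0, 0.8],
    [0, 0, 0.8],
    [0, 0, 0.8],
    [0, 0, 0.8],
    [0, 0, 0.8]
  ],
  "delta_rot": [
    [0, 0, 2],
    [0, 0, 4],
    [0, 0, 6],
    [0, 0, 8],
    [0, 0, 10],
    [0, 0, 12],
    [0, 0, 12],
    [0, 0, 12]
  ],
  "fingers": [5, 5, 5, 5, 5, 5, 5, 5]
}}

```text
clock: 17.9
ee_pos: [0.5325, 0.1824, 0.2328]
orientation: [-0.0, 0.765, 0.644, -0.0]
force: [1.6, 1.0, 8.6]
width: 0.0181
finger_force: 31.0
```

```bash
python3 st.py
```

```text
ee [0.5325 0.1824 0.2328] yaw 80.1 tilt 0.03 F [1.6 1.  8.6] T [ 0.15 -0.38  0.72] w 0.018122376056758337 grip-h [ 0.5  1.  26. ] clk 17.9 j6 0.35
```

The lid has stopped sinking and the torque is rising, so it's home. I'll release and retreat.

Call:
{"method": "move_arm", "body": {
  "delta_pos": [
    [0, 0, -1.5],
    [0, 0, -1.5],
    [0, 0, -1.5],
    [0, 0, -1.5],
    [0, 0, -1.5],
    [0, 0, -1.5],
    [0, 0, -1.5],
    [0, 0, -1.5]
  ],
  "delta_rot": [
    [0, 0, 0],
    [0, 0, 0],
    [0, 0, 0],
    [0, 0, 0],
    [0, 0, 0],
    [0, 0, 0],
    [0, 0, 0],
    [0, 0, 0]
  ],
  "fingers": [5, 20, 40, 50, 50, 50, 50, 50]
}}

```text
clock: 18.7
ee_pos: [0.5322, 0.1823, 0.2324]
orientation: [-0.001, 0.766, 0.643, -0.0]
force: [0.3, -0.9, 0.0]
width: 0.0501
finger_force: 0.0
```

Call:
{"method": "move_arm", "body": {
  "delta_pos": [
    [0, 0, -5],
    [0, 0, -20],
    [0, 0, -40],
    [0, 0, -60],
    [0, 0, -80],
    [0, 0, -100],
    [0, 0, -100],
    [0, 0, -100]
  ],
  "delta_rot": [
    [0, 0, 0],
    [0, 0, 0],
    [0, 0, 0],
    [0, 0, 0],
    [0, 0, 0],
    [0, 0, 0],
    [0, 0, 0],
    [0, 0, 0]
  ],
  "fingers": [50, 50, 50, 50, 50, 50, 50, 50]
}}

```text
clock: 19.5
ee_pos: [0.5327, 0.1823, 0.3336]
orientation: [-0.0, 0.766, 0.643, 0.001]
force: [-0.6, 0.8, 0.5]
width: 0.0496
finger_force: 0.0
```

```bash
python3 - <<'E'
from h import *
save('wrist','w4');save('side','side4')
a=cv2.imread('pics/w4.png');b=cv2.imread('pics/side4.png')
b=cv2.resize(b[210:330,180:380],None,fx=2,fy=2,interpolation=cv2.INTER_CUBIC)
a=cv2.resize(a[90:390],(400,188)) if 0 else cv2.resize(a[150:450,120:520],None,fx=1,fy=1)
b=cv2.copyMakeBorder(b,0,60,0,0,cv2.BORDER_CONSTANT);cv2.imwrite('pics/end.png',np.hstack([a,b]))
E
python3 st.py
```

```text
ee [0.532  0.1822 0.3316] yaw 80.0 tilt 0.17 F [ 0.1 -0.1 -1.4] T [-0.01 -0.07 -0.01] w 0.04995342809966474 grip-h [ -0.2   0.8 124.8] clk 19.6 j6 0.35
```

View pics/end.png

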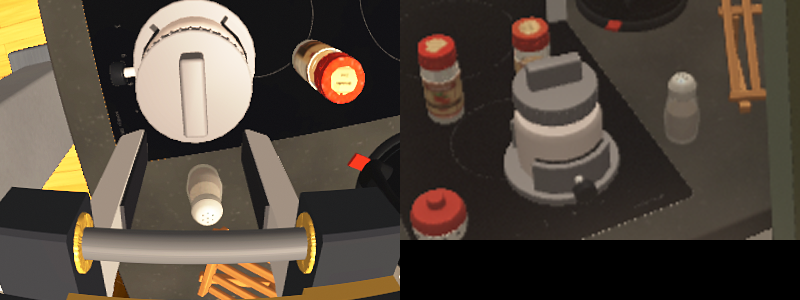

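The end view shows the lid level on the jar, at (193,95) in the left panel and (555,90) in the right, with the gripper clear and the other items undisturbed. From ridge contact to the end it dropped 13.7 mm, against 13.5 mm expected for fully home.

```bash
python3 -c "
from bench import r
print(r.finish_job())"
```

```text
the job is handed in; nothing more can be done
None
```

The lid is screwed fully home on the jar and released, no bystander was touched, and the job was handed in at about 20 s on the robot's clock; the hand-in returned no verdict.

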